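# Free the soap pearl stuck in the tilting dispenser tube

### The arm

A 6-joint arm with a two-finger parallel gripper is mounted at the origin on the work surface. World frame = base frame: x ahead of the robot, y to its left, z up, the work surface at z = 0. Lengths are in m, angles in rad, forces in N, time in s.
With the tool pointing down it reaches from about 0.35 to 0.975 m from the base axis. Payload 4.9 kg.
Tool frame: the origin (TCP) lies on the centre line of the jaws, within the pads' length; the fingertips stand 22 mm ahead of it and the grasp point (between the pads) lies 3 mm ahead of it (manip.tcp_to_tips is the distance from the TCP to the fingertips, in m); z points along the fingers, x is the direction in which the jaws open and shut, and the axes are right-handed (so a half turn about z gives the same grasp; the last joint's range is limited). The gripper opens to 85 mm and grips with 20 to 120 N. Pads are 22 mm wide; open, the fingers measure 114 mm over their backs; the gripper's body (76 mm by 85 mm) begins 54 mm behind the grasp point. The pads swing forward as they close: fully open they stand 13 mm farther back than shut.
Start: joints at [1.022, 0.053, 1.613, -0, 1.476, -0.119], TCP at [0.26, 0.568, 0.253] pointing down, gripper open.
Joint ranges: [-3.01, 3.01], [-1.01, 2.22], [0.06, 2.58], [-1.02, 4.17], [0.09, 2.62], [-3.14, 3.14]. Speed limits (rad/s): [2.57, 2.57, 3.14, 3.14, 3.14, 3.14].

### API

Orientations are given as a unit quaternion [w, x, y, z].
In Python, from plant import manip gives the robot as it stands.
- The arm moves only by the shell command python3 -m pendant 'ROWS'. ROWS is a JSON object of lists of equal length, an entry for each row: "linear": the shift along the tool's x, y, z in cm, a list of three; "rotation": the turn, a rotation vector about the tool's x, y, z in degrees, a list of three; "grip": the closure, from 0 (fully open) to 1 (shut). A call has exactly 10 rows; each row is the pose to reach, as a shift and turn from the pose commanded when the call began, along the tool's axes at that moment; what a row does not reach only later rows make up. A row lasts 1/12 s, in which the tool goes at most 41.7 mm and 7.16 degrees, less where a joint would pass 70% of its speed; a pose out of reach is approached as far as the arm can. A call with a gripper value outside its range is refused whole. The fingers move at their own pace and stop on an object; the grip force is fixed at half the most. Time passes only in rows, so rows that repeat a pose let the fingers close, or fill a call up. It gives the time, the measured TCP pose, the force and the opening at its end, in the units of the state.
- manip.state(): the state, without advancing time (a new reading comes with each control period).
- manip.grab_frame(name): name is "scene" or "side" or "wrist"; returns the picture (480x640x3 uint8, red, green, blue); there is no depth.
- manip.calibration(name): a dict with "fx", "fy", "cx", "cy" (pixels), "cam_to_world" (4x4, takes a point from camera to world coordinates). Camera axes: x right, y up, looking along -z (the intrinsics and any distortion apply to the point x, -y, -z); pixel columns grow to the right and rows downward; lengths in m; the calibration is good to about 2 mm. The wrist camera is an equidistant fisheye: a pixel r from the principal point sees the ray r / f radians off the axis. A picture is of the moment at which its call begins: read the wrist's pose just before it. calibration takes no time and is no camera call; for the wrist camera it gives the pose at the moment of the call.
- manip.job_done(): hands the job in, once; it reports no verdict.
The state is a dict: "time": time; "joint_pos": joint angles; "joint_vel": joint speeds; "joint_efforts": joint torques, N m; "tool_pos": TCP position; "tool_rot": TCP orientation; "contact_force": force on the tool from outside, world axes, zero at the start; "ft_torque": the same for the moment, N m; "gripper_width": opening from 0.0 (shut) to 1.0 (fully open).
Only numpy, scipy, OpenCV 4.12 (cv2) and the standard library are available. Lean on these libraries where they do the work, as an engineer would, in place of code of your own. Each camera call takes 0.05 s, during which the arm holds its last target. There are 200 camera calls.

### The job

A soap pearl is stuck in the bottom of the tilting clear tube on its metal stand. Tip the tube fully upright over the ceramic cup, then take the steel push rod (the one with the round flange and thick grip) out of the brush stand and push it down inside the tube so that the pearl drops into the cup. Leave the rod in the upright tube, pushed down until its flange sits on the tube's mouth, and let go.

Things in the scene. Friction and masses are not known exactly. Their poses are not given: they have to be found in the camera images.
- tube (a joint): Lean of the clear tube from upright, rad: 0 upright (hard stop), at most 0.72; starts 0.38 to 0.68. Stiff hinge (0.12 N m, ~2 N at the mouth): stays where left. To raise it, push its mouth rim from the side it leans to, inward and up along its arc (a level push can jam). The fixed stand has a fork arm 46 mm either side of the tube, 100 mm high, and holds a white cup (64 mm wide, 48 high) under it.
- tube_mouth (a point): Centre of the tube's open upper end; z points out along the tube's axis, so its level part points the way the tube leans (this frame's -x side). The hinge (along y) crosses the axis 75 mm below here, 92 mm above the shelf. Tube 103 mm long, outside 42, bore 36; flared aluminium mouth 56 outside, 48 inside. Upright, this point is 167 mm above the shelf.
- rod_grip (a point): Centre of the steel push rod's grip (24 mm thick, 44 tall), z up the rod, 121 mm up at the start. Flange 55 mm wide, 4 thick, its underside 26 mm below here; shaft 12 mm thick, foot 111 mm below here. 70 g. Stands upright in one of 3 wells (75 mm apart, 30 deep) of a wooden stand 60 x 220 x 40; a toothbrush (top 185 mm up) and a T-headed razor (132 mm up) in the others.
- pearl_center (a point): Centre of the hard cream soap pearl, a 25 mm ball, 12 g, pinched by two sprung rubber lips inside the tube at the hinge axis, 75 mm below the mouth. A push of about 3 to 6 N over some 5 to 8 mm frees it and it drops out of the tube's open bottom into the cup. With the flange on the mouth the rod's foot is 10 mm below the hinge axis: far enough.
There are look-alikes about, which are no part of the job. What is shaped like the part that bears rod_grip but orange is not meant.

How it is judged:
On the way, in this order (a step that is already met when the one before it is completed fails the run):
1. the tube is tipped upright (within 0.12 rad) with the pearl still stuck in it (value of joint tube below 0.12 rad and distance between pearl_center and tube_mouth below 0.085 m), for 0.1 s.
2. the rod's foot is at least 10 mm inside the upright tube's mouth, the pearl still stuck below it (value of joint tube below 0.15 rad and z of rod_grip in the frame of tube_mouth between 0.02 and 0.101 m and horizontal distance between rod_grip and tube_mouth below 0.025 m and distance between pearl_center and tube_mouth below 0.085 m), for 0.02 s.
3. the rod has pushed the pearl out into the cup (z of rod_grip in the frame of tube_mouth below 0.06 m and height (world z) of pearl_center below 0.05 m and horizontal distance between pearl_center and tube_mouth below 0.035 m), for 0.1 s.
At the end, for the whole second after the job is handed in: Tube within 0.15 rad of upright; pearl in the cup (centre 18 to 50 mm above the shelf, within 35 mm of the tube's axis); rod standing in the tube within 0.26 rad of upright, its grip centre within 25 mm of the tube's axis and at most 38 mm above the mouth (26 mm when seated) (value of joint tube below 0.15 rad and height (world z) of pearl_center between 0.018 and 0.05 m and horizontal distance between pearl_center and tube_mouth below 0.035 m and z of rod_grip in the frame of tube_mouth between 0.01 and 0.038 m and horizontal distance between rod_grip and tube_mouth below 0.025 m and angle between rod_grip's own z axis and vertical below 0.26 rad); the robot touches nothing.
It also fails if it takes over 64 s, if anything falls off the work surface, if the arm or the gripper's body presses on something with over 40 N, if the wrist force passes 120 N, or if a joint passes its speed limit or range.

## Working session

There is one attempt and no reset: what is moved stays moved. The work goes in short steps, Python scripts to look and compute and a shell command to move; the robot and the scene stay as the last step left them, time stands still between calls to the robot, and variables do not carry over. Pictures are saved under pics/ and viewed, about 8 in all and at most 12, crops included, and the job is handed in when it is done.

```bash
mkdir -p pics; ls; python3 - <<'E'
from plant import manip
import cv2
for n in ("scene","side"):
    im=manip.grab_frame(n); cv2.imwrite(f"pics/{n}0.png",im[:,:,::-1])
    c=manip.calibration(n); print(n,c)
print(manip.state()["time"],manip.state()["tool_pos"],manip.state()["tool_rot"],manip.tcp_to_tips)
E
```

```text
pics
scene {'fx': 580.3623001377005, 'fy': 580.3623001377005, 'cx': 324.1451513834492, 'cy': 240.02335205946054, 'cam_to_world': array([[ 1.36857590e-01, -7.49671736e-01,  6.47504662e-01,
         1.23647339e+00],
       [ 9.90590610e-01,  1.03898065e-01, -8.90810590e-02,
        -9.64285045e-02],
       [-4.92928994e-04,  6.53603458e-01,  7.56837022e-01,
         8.94881781e-01],
       [ 0.00000000e+00,  0.00000000e+00,  0.00000000e+00,
         1.00000000e+00]])}
side {'fx': 455.52995882883727, 'fy': 455.52995882883727, 'cx': 321.24721543490097, 'cy': 238.89842329123013, 'cam_to_world': array([[ 0.73076421,  0.41924481, -0.53871835,  0.16264526],
       [-0.6825753 ,  0.43878335, -0.58443146, -0.45943604],
       [-0.00863921,  0.79479743,  0.60681332,  0.58120586],
       [ 0.        ,  0.        ,  0.        ,  1.        ]])}
0.1 [0.26015611 0.56771435 0.25217523] [ 3.96597519e-04  8.41623093e-01  5.40064537e-01 -8.41501165e-04] 0.022
```

View pics/scene0.png

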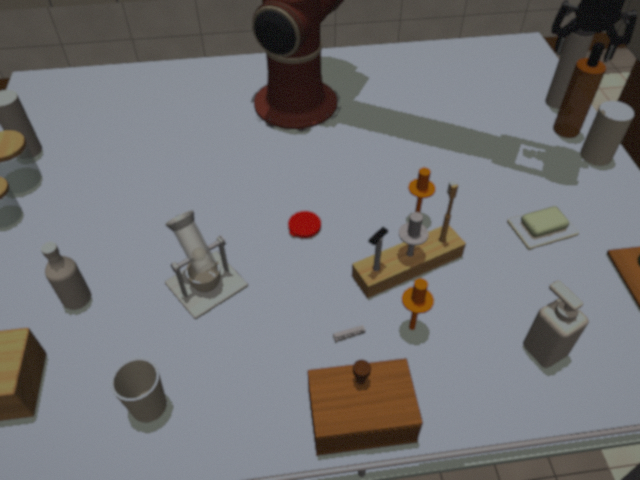

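View pics/side0.png

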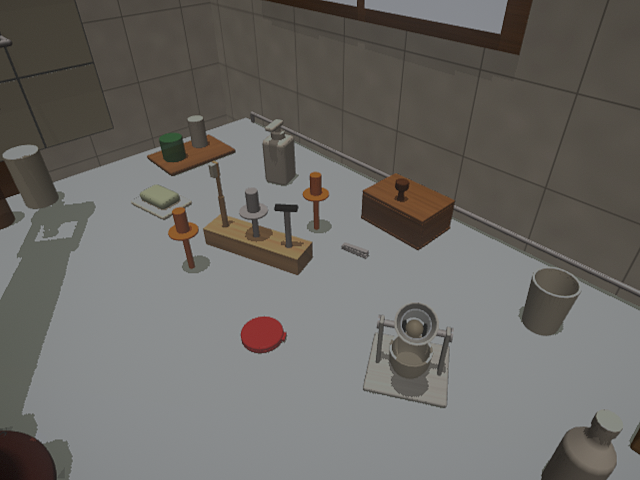

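Scene: the tube's mouth is at (181,218), leaning toward the robot. The cup is at (204,277). In the side view the mouth is at (416,323).
Possible rods: orange at scene (421,182) and (418,295), both standing free. The steel-grey one is in the stand's middle well at (414,225), side (252,200), next to the razor (378,238) and the toothbrush (450,195). I choose the grey one and check it with a close crop.

```bash
python3 - <<'E'
import cv2,numpy as np
s=cv2.imread("pics/scene0.png");d=cv2.imread("pics/side0.png")
def c(im,x,y,w=100,h=75,k=4): return cv2.resize(im[y:y+h,x:x+w],None,fx=k,fy=k,interpolation=cv2.INTER_CUBIC)
# origins
a=np.hstack([c(s,155,200,100,75*1),c(d,370,285)]);b=np.hstack([c(s,365,205),c(d,210,180)])
o=np.vstack([a,b]); o=cv2.convertScaleAbs(o,alpha=1.4)
for i in range(0,800,40): cv2.line(o,(i,0),(i,599),(0,255,0) if i%400==0 else (90,120,90),1)
for i in range(0,600,60): cv2.line(o,(0,i),(799,i),(90,120,90),1)
cv2.imwrite("pics/crop1.png",o)
E
```

```text
(no output)
```

View pics/crop1.png

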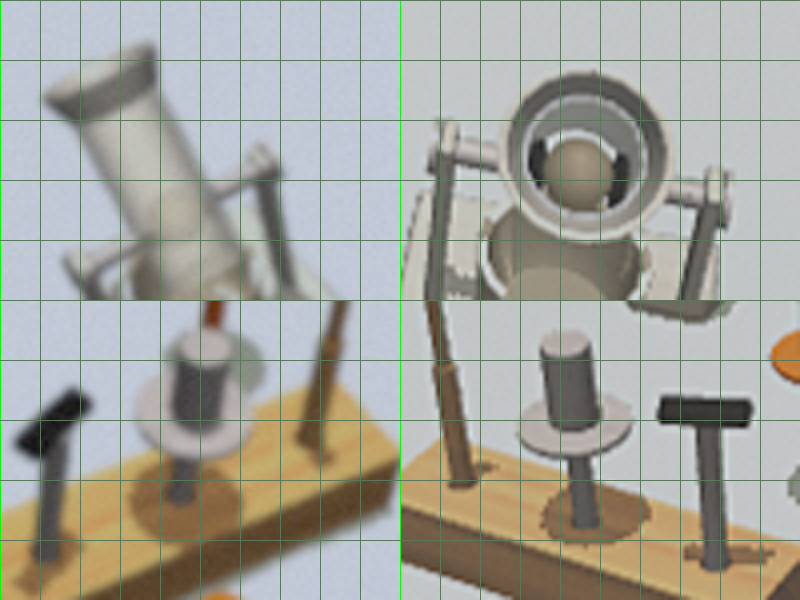

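The crop confirms the grey flanged rod with a thick grip in the middle well (scene 416,215; side 252,190). The tube's mouth is at scene (180,217) and side (416,324). Next I triangulate.

```bash
cat > h.py <<'E'
import numpy as np
from plant import manip
def ray(n,u,v):
    c=manip.calibration(n);T=c["cam_to_world"]
    d=T[:3,:3]@np.array([(u-c["cx"])/c["fx"],-(v-c["cy"])/c["fy"],-1]);return T[:3,3],d/np.linalg.norm(d)
def tri(a,b):
    (o1,d1),(o2,d2)=ray("scene",*a),ray("side",*b)
    t=np.linalg.lstsq(np.c_[d1,-d2],o2-o1,rcond=None)[0]
    p,q=o1+t[0]*d1,o2+t[1]*d2
    return (p+q)/2,np.linalg.norm(p-q)
def plane(n,u,v,z):
    o,d=ray(n,u,v);return o+d*(z-o[2])/d[2]
E
python3 - <<'E'
import numpy as np
np.set_printoptions(precision=4,suppress=True)
from h import *
L={"mouth":((179.6,216.6),(416,324.3)),"hinge":((199,253.3),(414.9,327.75)),"hL":((177.5,263.8),(381.8,323)),"hR":((220.5,243),(448,332.5)),
"griptop":((416.5,215.5),(251.75,190.5)),"flange":((414,233.5),(254,212)),"shaft":((410,254.3),(256.2,235.7))}
for k,(a,b) in L.items():
    print(k,*tri(a,b))
for n in(0,1):
    print(plane(("scene","side")[n],*L["hinge"][n],.092),plane(("scene","side")[n],*L["griptop"][n],.143),plane(("scene","side")[n],*L["shaft"][n],.04))
from scipy.spatial.transform import Rotation as R
s=manip.state();print(R.from_quat(np.roll(s["tool_rot"],-1)).as_matrix())
# red disc, wells: brush and razor at board
print("brush",tri((365+310/4,205+140/4),(210+62/4,180+183/4)),"razor",tri((365+45/4,205+255/4),(210+315/4,180+267/4)))
E
```

```text
mouth [ 0.5109 -0.2536  0.15  ] 0.001597094016396446
hinge [ 0.5509 -0.2292  0.0926] 0.0018005847621472633
hL [ 0.541  -0.2309  0.0873] 0.08475041038769854
hR [ 0.5597 -0.2286  0.1052] 0.08636439434712882
griptop [0.5598 0.1613 0.1428] 0.0027544950409866503
flange [0.5598 0.1625 0.0943] 0.002898719903339949
shaft [0.5599 0.1627 0.0361] 0.0003271641517012974
[ 0.5499 -0.2285  0.092 ] [0.5587 0.1625 0.143 ] [0.5632 0.1613 0.04  ]
[ 0.5516 -0.2298  0.092 ] [0.5594 0.1589 0.143 ] [0.5571 0.1584 0.04  ]
[[ 0.4167  0.9091 -0.001 ]
 [ 0.9091 -0.4167 -0.0016]
 [-0.0018 -0.0002 -1.    ]]
brush (array([0.5342, 0.2334, 0.0368]), np.float64(0.0003023443945517194)) razor (array([0.585 , 0.0918, 0.0351]), np.float64(0.00020248636507401216))
```

```bash
python3 - <<'E'
import numpy as np
np.set_printoptions(precision=4,suppress=True)
from h import *
a,b=tri((177.5,263.8),(448,332.5)),tri((220.5,243),(381.8,323));print(a,b,(a[0]+b[0])/2)
d=(b[0]-a[0]);print("hinge az",np.degrees(np.arctan2(d[1],d[0])),np.linalg.norm(d))
print("orange",tri((423.5,172),(180,211)),tri((420,284),(316,177)),plane("scene",422,188,.095),plane("scene",418,300,.095))
E
python3 -m pendant '{"linear":[[-32,25,0],[-32,25,0],[-32,25,0],[-32,25,0],[-32,25,0],[-32,25,0],[-32,25,0],[-32,25,0],[-32,25,0],[-32,25,0]],"rotation":[[0,0,7],[0,0,14],[0,0,21],[0,0,28],[0,0,35],[0,0,42],[0,0,49],[0,0,56],[0,0,63],[0,0,70]],"grip":[1,1,1,1,1,1,1,1,1,1]}'
```

```text
(array([ 0.5736, -0.2667,  0.0966]), np.float64(0.003712604787616524)) (array([ 0.5274, -0.1901,  0.0883]), np.float64(0.00030979293932112753)) [ 0.5505 -0.2284  0.0925]
hinge az 121.04665584360279 0.08988468487210487
orange (array([0.4366, 0.2079, 0.1307]), np.float64(0.00019215740568781972)) (array([0.697 , 0.1353, 0.1277]), np.float64(0.0025942027360064623)) [0.4443 0.2076 0.095 ] [0.7049 0.135  0.095 ]
time: 0.93
tool_pos: [0.3542, 0.1706, 0.2529]
tool_rot: [0.0, 0.999, -0.044, 0.0]
contact_force: [0.5, 0.0, -0.5]
gripper_width: 0.005
```

```bash
python3 -m pendant '{"linear":[[13.5,39,0],[13.5,39,0],[13.5,39,0],[13.5,39,0],[13.5,39,0],[13.5,39,0],[13.5,39,0],[13.5,39,0],[13.5,39,0],[13.5,39,0]],"rotation":[[0,0,6],[0,0,12],[0,0,18],[0,0,24],[0,0,30],[0,0,36],[0,0,42],[0,0,48],[0,0,54],[0,0,54]],"grip":[1,1,1,1,1,1,1,1,1,1]}'
```

```text
time: 1.77
tool_pos: [0.4572, -0.229, 0.2527]
tool_rot: [0.0, 0.871, -0.492, -0.0]
contact_force: [0.3, 0.2, 0.0]
gripper_width: 0.002
```

```bash
python3 -m pendant '{"linear":[[3,1,0],[4.9,1.7,0],[4.9,1.7,3],[4.9,1.7,6],[4.9,1.7,9],[4.9,1.7,11.2],[4.9,1.7,11.2],[4.9,1.7,11.2],[4.9,1.7,11.2],[4.9,1.7,11.2]],"rotation":[[0,0,0],[0,0,0],[0,0,0],[0,0,0],[0,0,0],[0,0,0],[0,0,0],[0,0,0],[0,0,0],[0,0,0]],"grip":[1,1,1,1,1,1,1,1,1,1]}'
python3 - <<'E'
from plant import manip
import cv2,numpy as np
np.set_printoptions(precision=4,suppress=True)
s=manip.grab_frame("scene")[170:330,110:270];d=manip.grab_frame("side")[240:400,340:500]
print(manip.state()["tool_pos"],manip.state()["contact_force"])
cv2.imwrite("pics/pre.png",cv2.resize(np.hstack([s,d])[:,:,::-1],None,fx=2.5,fy=2.5))
E
```

```text
time: 2.6
tool_pos: [0.4697, -0.2781, 0.1439]
tool_rot: [0.0, 0.872, -0.49, 0.002]
contact_force: [-0.2, -0.1, -0.3]
gripper_width: -0.001
[ 0.4695 -0.278   0.1436] [ 0.1083  0.3384 -0.0604]
```

View pics/pre.png

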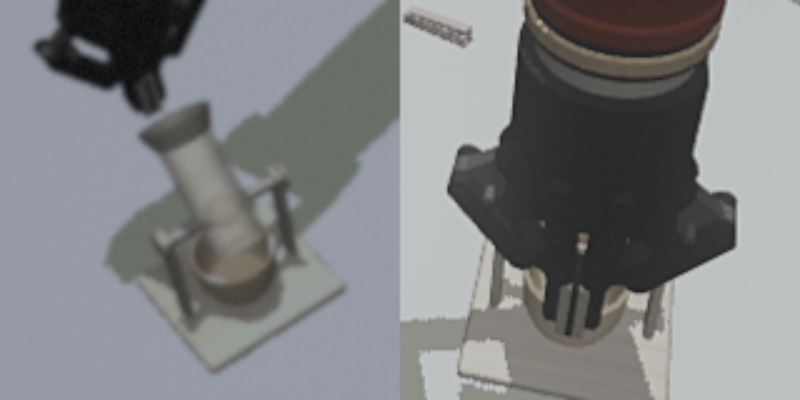

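Viewed: the shut fingers stand just outside the mouth on the lean side and line up with the tube's axis. I start the push along the arc.

```bash
python3 -m pendant '{"linear":[[0,-0.7,0],[0,-1.2,0],[0,-1.5,0],[0,-1.7,-0.3],[0,-1.9,-0.6],[0,-2.3,-1.1],[0,-2.8,-1.6],[0,-3.3,-2.1],[0,-3.3,-2.1],[0,-3.3,-2.1]],"rotation":[[0,0,0],[0,0,0],[0,0,0],[0,0,0],[0,0,0],[0,0,0],[0,0,0],[0,0,0],[0,0,0],[0,0,0]],"grip":[1,1,1,1,1,1,1,1,1,1]}'
```

```text
time: 3.53
tool_pos: [0.4977, -0.2601, 0.1634]
tool_rot: [-0.0, 0.872, -0.489, 0.001]
contact_force: [0.6, -0.4, 0.6]
gripper_width: 0.001
```

```bash
python3 -m pendant '{"linear":[[0,-0.4,-0.3],[0,-0.8,-0.6],[0,-1.1,-0.8],[0,-1.5,-1.0],[0,-1.9,-1.2],[0,-2.3,-1.3],[0,-2.5,-1.4],[0,-2.6,-1.4],[0,-2.6,-1.4],[0,-2.6,-1.4]],"rotation":[[0,0,0],[0,0,0],[0,0,0],[0,0,0],[0,0,0],[0,0,0],[0,0,0],[0,0,0],[0,0,0],[0,0,0]],"grip":[1,1,1,1,1,1,1,1,1,1]}'
python3 - <<'E'
from plant import manip
import cv2,numpy as np
s=manip.grab_frame("scene")[170:330,110:270];d=manip.grab_frame("side")[240:400,340:500]
print(manip.state()["tool_pos"],manip.state()["contact_force"])
cv2.imwrite("pics/push.png",cv2.resize(np.hstack([s,d])[:,:,::-1],None,fx=2.5,fy=2.5))
E
```

```text
time: 4.37
tool_pos: [0.5171, -0.2476, 0.176]
tool_rot: [0.002, 0.872, -0.49, -0.002]
contact_force: [-8.6, -5.1, 1.2]
gripper_width: -0.002
[ 0.51712296 -0.24755313  0.17600675] [-8.46954258 -4.95122457  1.31841026]
```

View pics/push.png

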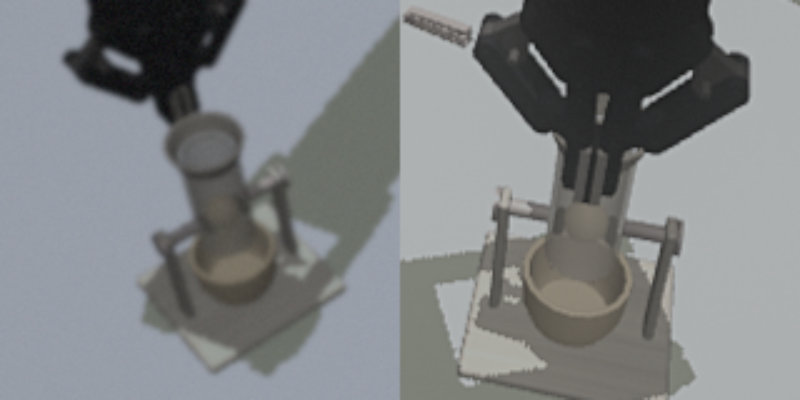

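The tube is up against its stop (10 N, and the finger sits where an upright rim would be), and the pearl is still visible in it. I back off and rise.

```bash
python3 -m pendant '{"linear":[[0,1,0],[0,2,0],[0,4,0],[0,4,-2],[0,4,-5],[0,4,-8],[0,4,-10],[0,4,-10],[0,4,-10],[0,4,-10]],"rotation":[[0,0,0],[0,0,0],[0,0,0],[0,0,0],[0,0,0],[0,0,0],[0,0,0],[0,0,0],[0,0,0],[0,0,0]],"grip":[1,1,1,1,1,1,1,1,1,1]}'
```

```text
time: 5.3
tool_pos: [0.4843, -0.2671, 0.2753]
tool_rot: [-0.0, 0.872, -0.49, -0.0]
contact_force: [-0.7, 0.8, -1.2]
gripper_width: 0.002
```

```bash
python3 -m pendant '{"linear":[[-31,-27,0],[-31,-27,0],[-31,-27,0],[-31,-27,0],[-31,-27,0],[-31,-27,0],[-31,-27,0],[-31,-27,0],[-31,-27,0],[-31,-27,0]],"rotation":[[0,0,-7],[0,0,-14],[0,0,-21],[0,0,-28],[0,0,-35],[0,0,-42],[0,0,-49],[0,0,-56],[0,0,-63],[0,0,-70]],"grip":[1,1,0.2,0.2,0.2,0.2,0.2,0.2,0.2,0.2]}'
python3 - <<'E'
from plant import manip
import cv2,numpy as np
s=manip.grab_frame("scene");d=manip.grab_frame("side")
cv2.imwrite("pics/s2.png",s[:,:,::-1]);cv2.imwrite("pics/d2.png",d[:,:,::-1])
print(manip.state()["tool_pos"],manip.state()["tool_rot"])
c=lambda im,x,y:cv2.resize(im[y:y+100,x:x+100],None,fx=4,fy=4,interpolation=cv2.INTER_CUBIC)
o=np.hstack([c(s,150,195),c(d,365,255)])[:,:,::-1].copy()
for i in range(0,800,40): cv2.line(o,(i,0),(i,399),(90,120,90),1);cv2.line(o,(0,i),(799,i),(90,120,90),1)
cv2.imwrite("pics/crop2.png",o)
E
```

```text
time: 6.13
tool_pos: [0.5527, 0.1405, 0.2738]
tool_rot: [-0.0, 0.995, 0.103, -0.002]
contact_force: [0.8, -1.0, 1.7]
gripper_width: 0.804
[0.5527734  0.14233996 0.2735735 ] [-8.85352855e-04  9.94656869e-01  1.03214477e-01 -1.92375328e-03]
```

View pics/crop2.png

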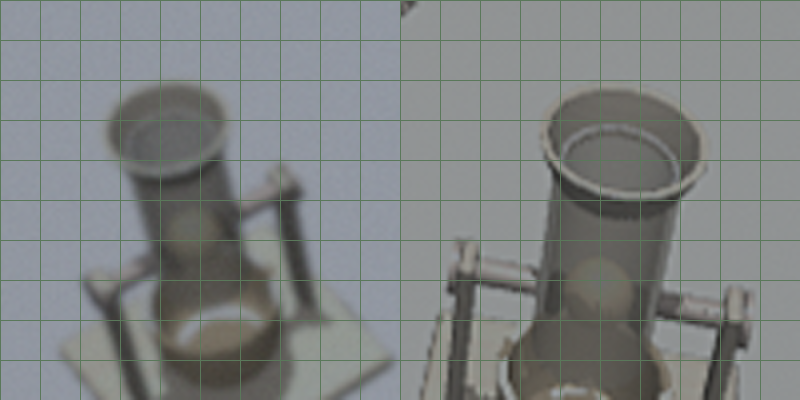

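Viewed: the tube stands upright with the pearl still in it. The mouth is centred at scene (192,227) and side (420.5,291). I move over the rod.

```bash
python3 -m pendant '{"linear":[[1.1,-1.7,0],[1.1,-1.7,0],[1.1,-1.7,0],[1.1,-1.7,2],[1.1,-1.7,5],[1.1,-1.7,8],[1.1,-1.7,9],[1.1,-1.7,9],[1.1,-1.7,9],[1.1,-1.7,9]],"rotation":[[0,0,-4],[0,0,-8],[0,0,-8],[0,0,-8],[0,0,-8],[0,0,-8],[0,0,-8],[0,0,-8],[0,0,-8],[0,0,-8]],"grip":[0.2,0.2,0.2,0.2,0.2,0.2,0.2,0.2,0.2,0.2]}'
python3 - <<'E'
from h import *
import cv2
np.set_printoptions(precision=4,suppress=True)
print("mouth",tri((192,226.75),(420.5,290.75)),plane("scene",192,226.75,.167),plane("side",420.5,290.75,.167))
w=manip.grab_frame("wrist");s=manip.state();print(s["tool_pos"],s["tool_rot"])
cv2.imwrite("pics/w.png",w[:,:,::-1])
E
```

```text
time: 7.07
tool_pos: [0.5623, 0.1565, 0.1883]
tool_rot: [0.0, 0.986, 0.168, 0.001]
contact_force: [-0.1, -0.1, 0.6]
gripper_width: 0.797
mouth (array([ 0.5508, -0.2288,  0.1638]), np.float64(0.0005472199948932686)) [ 0.5537 -0.228   0.167 ] [ 0.5479 -0.2309  0.167 ]
[0.5626 0.1567 0.1888] [0.0001 0.9858 0.1679 0.0019]
```

View pics/w.png

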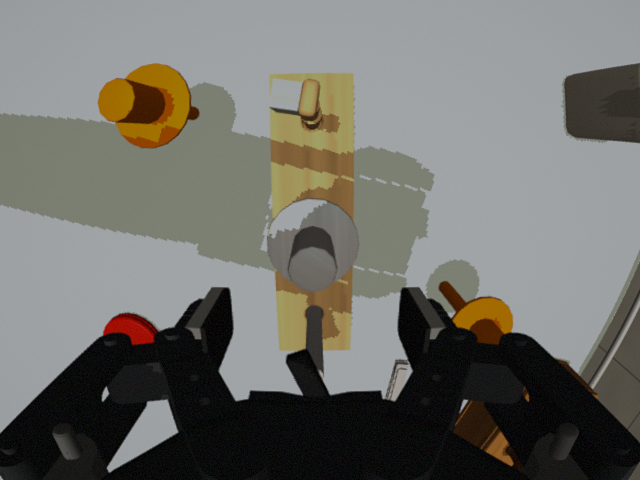

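Viewed: the grey rod's top is at (313,268), midway between the fingers and aligned with the stand. Now a wrist ray to pin its position.

```bash
python3 - <<'E'
from h import *
np.set_printoptions(precision=4,suppress=True)
c=manip.calibration("wrist");T=c["cam_to_world"]
for u,v,z in((313,268,.143),(313,243,.099)):
    x,y=(u-c["cx"]),(v-c["cy"]);r=np.hypot(x,y);t=r/c["fx"]
    d=T[:3,:3]@np.array([np.sin(t)*x/r,-np.sin(t)*y/r,-np.cos(t)]);p=T[:3,3]+d*(z-T[2,3])/d[2];print(p)
print(manip.state()["tool_pos"])
E
```

```text
[0.5601 0.1629 0.143 ]
[0.5601 0.1628 0.099 ]
[0.5626 0.1567 0.1888]
```

```bash
python3 -m pendant '{"linear":[[0,-0.6,0],[0,-0.6,1],[0,-0.6,3],[0,-0.6,4.5],[0,-0.6,5.6],[0,-0.6,5.6],[0,-0.6,5.6],[0,-0.6,5.6],[0,-0.6,5.6],[0,-0.6,5.6]],"rotation":[[0,0,0],[0,0,0],[0,0,0],[0,0,0],[0,0,0],[0,0,0],[0,0,0],[0,0,0],[0,0,0],[0,0,0]],"grip":[0.2,0.2,0.2,0.2,0.2,0.2,0.2,0.2,0.2,0.2]}'
```

```text
time: 7.95
tool_pos: [0.56, 0.1625, 0.1316]
tool_rot: [0.0, 0.986, 0.168, 0.001]
contact_force: [0.2, -0.7, 0.5]
gripper_width: 0.806
```

Right on target. I close, then lift straight up.

```bash
python3 -m pendant '{"linear":[[0,0,0],[0,0,0],[0,0,0],[0,0,0],[0,0,0],[0,0,0],[0,0,0],[0,0,0],[0,0,0],[0,0,0]],"rotation":[[0,0,0],[0,0,0],[0,0,0],[0,0,0],[0,0,0],[0,0,0],[0,0,0],[0,0,0],[0,0,0],[0,0,0]],"grip":[1,1,1,1,1,1,1,1,1,1]}'
python3 -m pendant '{"linear":[[0,0,-1],[0,0,-3],[0,0,-6],[0,0,-9],[0,0,-12],[0,0,-15],[0,0,-18],[0,0,-20],[0,0,-20],[0,0,-20]],"rotation":[[0,0,0],[0,0,0],[0,0,0],[0,0,0],[0,0,0],[0,0,0],[0,0,0],[0,0,0],[0,0,0],[0,0,0]],"grip":[1,1,1,1,1,1,1,1,1,1]}'
```

```text
time: 8.78
tool_pos: [0.5595, 0.1624, 0.1307]
tool_rot: [0.0, 0.986, 0.168, 0.0]
contact_force: [0.0, 0.3, 2.8]
gripper_width: 0.268
time: 9.62
tool_pos: [0.5595, 0.1625, 0.3316]
tool_rot: [0.0, 0.986, 0.168, 0.001]
contact_force: [0.0, 1.3, -1.5]
gripper_width: 0.264
```

```bash
python3 -m pendant '{"linear":[[-0.8,2.2,0],[-2.3,6.1,0],[-3.8,10.1,0],[-5.4,14.4,0],[-6.9,18.4,0],[-8.5,22.6,0],[-10.0,26.7,0],[-11.6,30.9,0],[-13.0,34.6,0],[-13.8,36.7,0]],"rotation":[[0,0,0],[0,0,0],[0,0,0],[0,0,0],[0,0,0],[0,0,0],[0,0,0],[0,0,0],[0,0,0],[0,0,0]],"grip":[1,1,1,1,1,1,1,1,1,1]}'
python3 - <<'E'
from plant import manip
import cv2,numpy as np
s=manip.grab_frame("scene");d=manip.grab_frame("side")
print(manip.state()["tool_pos"],manip.state()["tool_rot"],manip.state()["contact_force"])
c=lambda im,x,y:cv2.resize(im[y:y+150,x:x+100],None,fx=4,fy=4,interpolation=cv2.INTER_CUBIC)
o=np.hstack([c(s,150,130),c(d,370,190)])[:,:,::-1].copy()
for i in range(0,800,40): cv2.line(o,(i,0),(i,599),(90,120,90),1);cv2.line(o,(0,i),(799,i),(90,120,90),1)
cv2.imwrite("pics/over.png",o)
E
```

```text
time: 10.45
tool_pos: [0.5492, -0.2318, 0.3269]
tool_rot: [-0.001, 0.986, 0.168, -0.002]
contact_force: [0.9, -0.1, -1.1]
gripper_width: 0.268
[ 0.54901078 -0.23375718  0.32641073] [-0.00114416  0.98625664  0.16519604 -0.00260901] [-0.82736028  0.91233282 -0.48067222]
```

View pics/over.png

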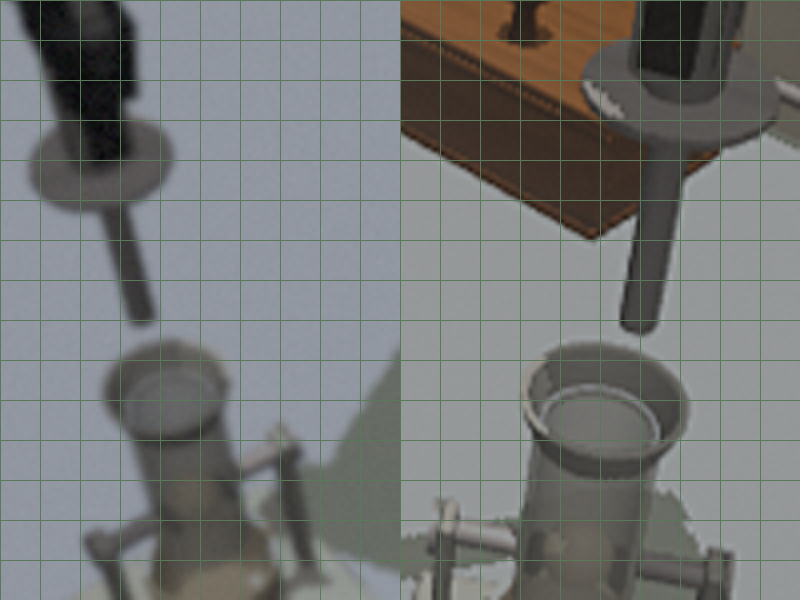

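Viewed: the rod hangs straight above the mouth, foot at scene (186,210) and side (429,272). I triangulate the foot and the flange.

```bash
python3 - <<'E'
from h import *
np.set_printoptions(precision=4,suppress=True)
print("foot",tri((185.75,210.5),(429.5,272)));print("flange",tri((175.5,170.75),(440,213)))
print("mouth",tri((192,226.75),(420.5,290.75)))
s=manip.state();print(s["tool_pos"],s["tool_rot"],s["joint_vel"])
E
```

```text
foot (array([ 0.55  , -0.2347,  0.202 ]), np.float64(0.005397452806121092))
flange (array([ 0.5506, -0.2342,  0.2905]), np.float64(0.005251071448199589))
mouth (array([ 0.5508, -0.2288,  0.1638]), np.float64(0.0005472199948932686))
[ 0.549  -0.2338  0.3264] [-0.0011  0.9863  0.1652 -0.0026] [ 0.0705 -0.0294  0.024   0.0523  0.0286  0.0401]
```

```bash
python3 -m pendant '{"linear":[[0,0,0],[0,0,0],[0,0,0],[0,0,0],[0,0,1],[0,0,2],[0,0,3],[0,0,3],[0,0,3],[0,0,3]],"rotation":[[0,0,0],[0,0,0],[0,0,0],[0,0,0],[0,0,0],[0,0,0],[0,0,0],[0,0,0],[0,0,0],[0,0,0]],"grip":[1,1,1,1,1,1,1,1,1,1]}'
```

```text
time: 11.38
tool_pos: [0.5508, -0.2295, 0.3]
tool_rot: [-0.0, 0.986, 0.168, -0.0]
contact_force: [0.6, -0.3, -0.4]
gripper_width: 0.264
```

```bash
python3 -m pendant '{"linear":[[0,0,0.5],[0,0,1],[0,0,1.6],[0,0,2.2],[0,0,2.8],[0,0,3.4],[0,0,4],[0,0,4.5],[0,0,4.5],[0,0,4.5]],"rotation":[[0,0,0],[0,0,0],[0,0,0],[0,0,0],[0,0,0],[0,0,0],[0,0,0],[0,0,0],[0,0,0],[0,0,0]],"grip":[1,1,1,1,1,1,1,1,1,1]}'
```

```text
time: 12.22
tool_pos: [0.5506, -0.2295, 0.2548]
tool_rot: [-0.0, 0.986, 0.168, -0.0]
contact_force: [0.0, -0.1, -0.8]
gripper_width: 0.263
```

```bash
python3 -m pendant '{"linear":[[0,0,0.5],[0,0,1],[0,0,1.5],[0,0,2],[0,0,2.5],[0,0,3],[0,0,3.5],[0,0,4],[0,0,4.5],[0,0,4.5]],"rotation":[[0,0,0],[0,0,0],[0,0,0],[0,0,0],[0,0,0],[0,0,0],[0,0,0],[0,0,0],[0,0,0],[0,0,0]],"grip":[1,1,1,1,1,1,1,1,1,1]}'
```

```text
time: 13.05
tool_pos: [0.55, -0.2292, 0.2082]
tool_rot: [-0.001, 0.986, 0.168, -0.001]
contact_force: [0.1, 0.3, -1.7]
gripper_width: 0.262
```

```bash
python3 -m pendant '{"linear":[[0,0,0.1],[0,0,0.2],[0,0,0.3],[0,0,0.4],[0,0,0.5],[0,0,0.6],[0,0,0.6],[0,0,0.6],[0,0,0.6],[0,0,0.6]],"rotation":[[0,0,0],[0,0,0],[0,0,0],[0,0,0],[0,0,0],[0,0,0],[0,0,0],[0,0,0],[0,0,0],[0,0,0]],"grip":[1,1,1,1,1,1,1,1,1,1]}'
python3 - <<'E'
from plant import manip
import cv2,numpy as np
s=manip.grab_frame("scene");d=manip.grab_frame("side")
print(manip.state()["tool_pos"],manip.state()["contact_force"])
c=lambda im,x,y:cv2.resize(im[y:y+150,x:x+100],None,fx=4,fy=4,interpolation=cv2.INTER_CUBIC)
o=np.hstack([c(s,150,170),c(d,370,250)])[:,:,::-1]
cv2.imwrite("pics/seat.png",cv2.convertScaleAbs(o,alpha=1.5))
E
```

```text
time: 13.88
tool_pos: [0.5508, -0.2296, 0.2044]
tool_rot: [0.0, 0.986, 0.168, 0.0]
contact_force: [0.8, 0.7, -0.3]
gripper_width: 0.262
[ 0.55083547 -0.22961819  0.20441465] [ 0.18469444  0.2378718  -1.48733022]
```

View pics/seat.png

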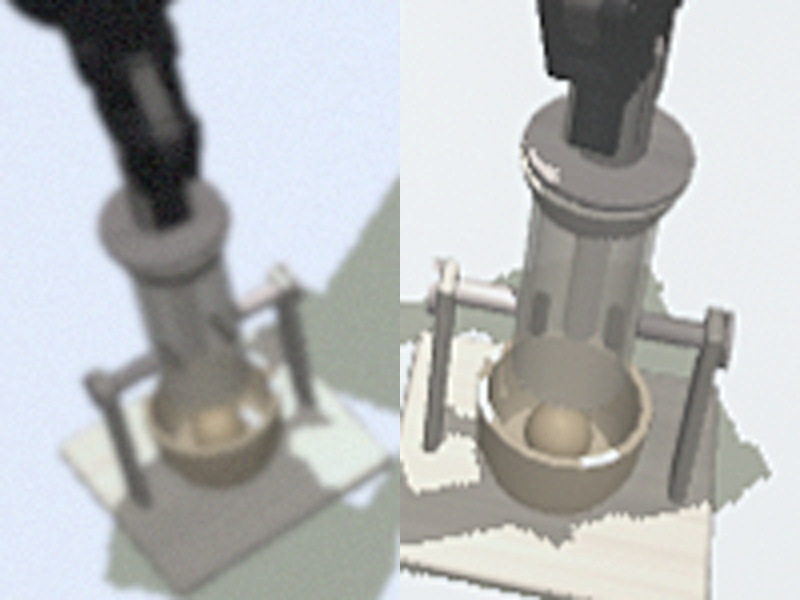

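Viewed: the pearl lies in the cup (side crop 558,430) and the flange is a hair above the mouth. I press gently until it touches.

```bash
python3 -m pendant '{"linear":[[0,0,0.05],[0,0,0.1],[0,0,0.15],[0,0,0.2],[0,0,0.25],[0,0,0.3],[0,0,0.3],[0,0,0.3],[0,0,0.3],[0,0,0.3]],"rotation":[[0,0,0],[0,0,0],[0,0,0],[0,0,0],[0,0,0],[0,0,0],[0,0,0],[0,0,0],[0,0,0],[0,0,0]],"grip":[1,1,1,1,1,1,1,1,1,1]}'
```

```text
time: 14.82
tool_pos: [0.551, -0.2297, 0.2026]
tool_rot: [0.0, 0.986, 0.168, 0.0]
contact_force: [-3.2, 1.1, 5.0]
gripper_width: 0.262
```

Seated with 5 N of contact. I release, then rise.

```bash
python3 -m pendant '{"linear":[[0,0,0],[0,0,0],[0,0,0],[0,0,0],[0,0,0],[0,0,0],[0,0,0],[0,0,0],[0,0,0],[0,0,0]],"rotation":[[0,0,0],[0,0,0],[0,0,0],[0,0,0],[0,0,0],[0,0,0],[0,0,0],[0,0,0],[0,0,0],[0,0,0]],"grip":[0.6,0.5,0.4,0.3,0.2,0.2,0.2,0.2,0.2,0.2]}'
python3 -m pendant '{"linear":[[0,0,-0.5],[0,0,-1],[0,0,-2],[0,0,-4],[0,0,-6],[0,0,-9],[0,0,-12],[0,0,-14],[0,0,-14],[0,0,-14]],"rotation":[[0,0,0],[0,0,0],[0,0,0],[0,0,0],[0,0,0],[0,0,0],[0,0,0],[0,0,0],[0,0,0],[0,0,0]],"grip":[0.2,0.2,0.2,0.2,0.2,0.2,0.2,0.2,0.2,0.2]}'
python3 - <<'E'
from plant import manip
import cv2,numpy as np
s=manip.grab_frame("scene");d=manip.grab_frame("side")
print(manip.state()["tool_pos"],manip.state()["contact_force"])
c=lambda im,x,y:cv2.resize(im[y:y+150,x:x+100],None,fx=4,fy=4,interpolation=cv2.INTER_CUBIC)
o=np.hstack([c(s,150,170),c(d,370,250)])[:,:,::-1]
cv2.imwrite("pics/end.png",cv2.convertScaleAbs(o,alpha=1.5))
E
```

```text
time: 15.65
tool_pos: [0.5508, -0.2296, 0.2013]
tool_rot: [0.0, 0.986, 0.168, 0.0]
contact_force: [-0.2, 0.4, -0.0]
gripper_width: 0.8
time: 16.48
tool_pos: [0.5515, -0.2299, 0.3443]
tool_rot: [0.002, 0.986, 0.168, 0.002]
contact_force: [-0.1, -0.5, -0.4]
gripper_width: 0.801
[ 0.55047237 -0.22938638  0.34046265] [-0.37943314  0.08111298  0.24182927]
```

View pics/end.png

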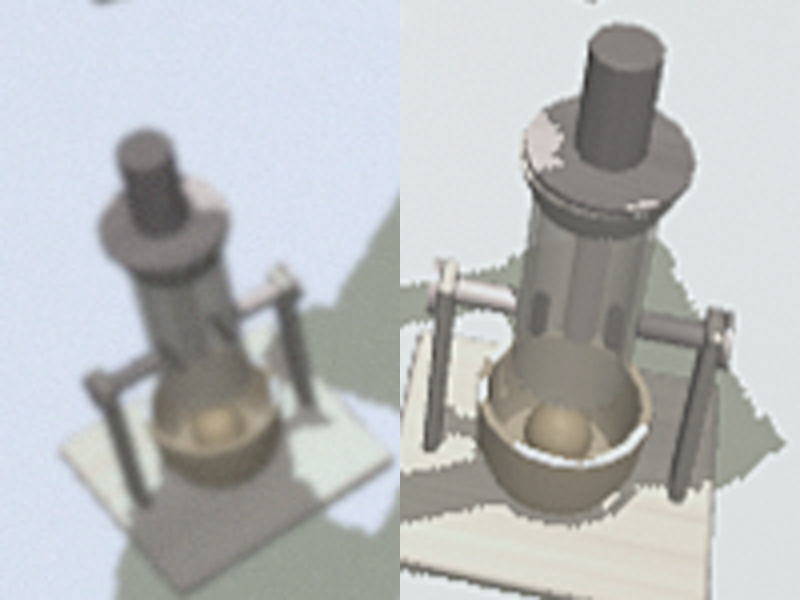

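The rod stands seated and free, the tube is upright, the pearl is in the cup, and the gripper is clear. I hand in.

```bash
python3 -c "
from plant import manip
print(manip.job_done())"
```

```text
the job is handed in; nothing more can be done
None
```

The job is done and handed in at about 16.6 s of the 64 s allowed.

- **What I did:** I pushed the tube's mouth rim up along its arc until the tube met its upright stop. Then I took the grey steel rod from the middle well, lowered it into the tube to push the pearl into the cup, seated the flange on the mouth with about 5 N, let go and rose clear.
- **Last checks:** The final scene and side pictures show the tube upright, the pearl lying in the cup, and the rod standing straight with its flange on the mouth. The gripper was about 14 cm above its release height with only sensor noise on the force reading.
- **Disagreements:** The mouth's triangulated height came out 3 mm under the stated 167 mm, and the two cameras' rays to the hanging rod missed each other by 5 mm. The arm was still settling for that second picture. No check failed, and the hand-in reported no verdict.

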